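Close the battery cover and switch on the extractor remote against a bench stop

TASK

Get the loose radio remote ready: first press its raised battery cover fully down, then push the remote's flat end squarely up against the batten screwed to the worktop and, braced there, push the button on its other end all the way in. Do not push the button in before the remote is against the batten. Leave the remote lying flat against the batten with cover and button in, and do not shift the other things lying on the worktop.

Things in the scene. Friction and masses are not known exactly. Their poses are not given: they have to be found in the camera images.
- batten: Plain wooden batten fixed to the worktop by two round-headed screws: the stop. 45 mm (its x) by 220 mm (its y) by 30 mm high, screw heads 2.5 mm higher at its y = +-85 mm. Origin at the centre of its underside. The bracing face is the long upright face at its own x = -22.5 mm, looking along its -x, towards the remote.
- remote_center (a point): Centre of the loose grey remote lying flat on the worktop, 17 mm above its underside. Body 110 (its x) by 50 (its y) by 34 mm high, about 0.3 kg; can be gripped across the 50 mm. Its x points from the button end to the flat foot end; starts 60 to 115 mm short of the batten, up to 0.3 rad off square. Slides under 1 to 3 N. Braced squarely, its x axis points the same way as the batten's x.
- remote_foot (a point): Centre of the remote's flat foot end (55 mm along its x from the centre, 17 mm above its underside).
- cover_top (a point): Centre of the top of the black battery cover, a plate 40 by 38 mm on the remote's top, 24 mm from the remote's centre towards the foot. Raised, it stands 40 mm above the worktop (6 mm proud of the case); fully down 35 mm (1 mm proud). Moves with the cover.
- cover (a joint): Travel of the battery cover, m: 0 = raised, 0.005 = fully down. It is stiff (about 5 N) and stays where it is pressed.
- button_face (a point): Centre of the outer face of the black round push button (20 mm in diameter) in the middle of the remote's other end, 18 mm above the worktop. It faces along the remote's -x and stands 9 mm out of the end; fully in, 4 mm. Moves with the button.
- button (a joint): Travel of the button into the remote along the remote's +x, m: 0 = out, 0.005 = fully in. It is stiff (about 7 N, more than it takes to slide the remote) and stays where it is pushed.
- wood_offcut: Loose bystander: brown wooden block 38 x 120 x 19 mm beside the remote on the side away from the robot. Origin at the centre of its underside. Leave alone.
- clamp_nut: Loose bystander: round steel collet nut lying flat, 43 x 46 mm and 20 mm high, beside the remote on the robot's side. Origin at the centre of its underside. Leave alone.
- pendant: Loose bystander: machine hand pendant with jog wheel and stop button on its top, 173 x 64 x 49 mm, beyond the batten. Origin under its middle. Leave alone.
- slide_caliper: Loose bystander: steel caliper 76 x 210 x 13 mm, lying at the robot's right. Origin under its middle. Leave alone.
Things that resemble listed ones, but are neither listed nor needed, are in the scene too. What is shaped like the part that bears remote_center but turquoise is not meant.

How it is judged (in metres and radians):
On the way, in this order (a step that is already met when the one before it is completed fails the run):
1. the battery cover is pressed down, the button still out (value of joint cover above 0.004 m and value of joint button below 0.002 m), for 0.1 s.
2. the button is pushed in while the remote is pressed against the batten (value of joint button above 0.004 m and x of remote_foot in the frame of batten above -0.0285 m and contact force between remote and batten above 2 N), for 0.05 s.
At the end, for the whole second after the job is handed in: The cover is down and the button in (each at least 4 of its 5 mm), the remote lies flat and at rest on the worktop, its foot end within 6 mm of the batten's face and square to it within 0.12 rad (value of joint each of cover, button above 0.004 m and x of remote_foot in the frame of batten between -0.0285 and -0.0185 m and y of remote_foot in the frame of batten between -0.11 and 0.11 m and angle between the x axis of remote_center and the x axis of batten, either way round below 0.12 rad and angle between remote_center's own z axis and vertical below 0.08 rad and height (world z) of remote_center below 0.022 m and linear speed of remote below 0.01 m/s); the robot touches nothing.
It fails at once if the button is pushed in while the remote is away from the batten (value of joint button above 0.002 m and x of remote_foot in the frame of batten below -0.0325 m).
It fails at once if another thing on the worktop is shifted by more than 25 mm (distance of any of wood_offcut, clamp_nut, pendant, slide_caliper from where it was at the start of the episode above 0.025 m).
It also fails if it takes over 48 s, if anything falls off the work surface, if the arm or the gripper's body presses on something with over 40 N, if the wrist force passes 120 N, or if a joint passes its speed limit or range.

ROBOT

A 7-joint arm with a two-finger parallel gripper is mounted at the origin on a cart in front of the work surface, level with it; the furniture and walls round the work are solid. World frame = base frame: x ahead of the robot, y to its left, z up, the work surface at z = 0. Lengths are in mm, angles in rad, forces in N, time in s.
With the tool pointing down it reaches from about 400 to 900 mm from the base axis. Payload 5.6 kg.
Tool frame: the origin (TCP) lies midway between the tips of the shut fingers; the grasp point (between the pads) lies 19 mm behind it (ctrl.grip_point_offset is the distance from the TCP to the grasp point, in mm); z points along the fingers, y is the line along which they close (so a half turn about z gives the same grasp; the last joint's range is limited). The gripper opens to 92 mm and grips with 3 to 60 N. Pads are 20 mm wide; open, the fingers measure 128 mm over their backs; the gripper's body (75 mm by 189 mm) begins 69 mm behind the grasp point.
Start: joints at [-1.255, 0.468, -0.012, 1.603, 0.006, 1.071, -0.056], TCP at [228.289, 608.599, 214.592] pointing down, gripper open.
Joint ranges: [-2.53, 2.53], [-0.31, 2.02], [-1.57, 1.55], [0.28, 2.44], [-1.29, 4.43], [0.15, 1.84], [-2.92, 2.92]. Speed limits (rad/s): [2.57, 2.57, 3.14, 3.14, 3.14, 3.14, 3.14].

INTERFACE

Orientations are given as a unit quaternion [w, x, y, z].
In Python, from plant import status, optics, job_done, ctrl gives the robot as it stands.
- The arm moves only by the tool send_rows, never from a script. Its argument "commands" is a list that holds one entry, the list of rows, each a list of 7 numbers: the turn, a rotation vector about the tool's x, y, z in rad, then the shift along the tool's x, y, z in m, then the closure, from 0 (fully open) to 1 (shut). A call has 1 to 10 rows; each row is the pose to reach, as a shift and turn from the pose commanded when the call began, along the tool's axes at that moment; what a row does not reach only later rows make up. A row lasts 1/12 s, in which the tool goes at most 41.7 mm and 7.16 degrees, less where a joint would pass 70% of its speed; a pose out of reach is approached as far as the arm can. A call with a gripper value outside its range is refused whole. The fingers move at their own pace and stop on an object; "squeeze" is the grip in N (left out, the last holds). Time passes only in rows, so rows that repeat a pose let the fingers close. It gives the time, the measured TCP pose, the force, the opening and the grip force at its end, in the units of the state.
- status.get_state(): the state, without advancing time (a new reading comes with each control period).
- optics.read_camera(name): name is "scene" or "top"; returns the picture (480x640x3 uint8, red, green, blue); there is no depth.
- optics.camera_model(name): a dict with "fx", "fy", "cx", "cy" (pixels), "rvec" (rotation vector, rad) and "tvec" (3), from world to camera coordinates, as OpenCV has them. Camera axes: x right, y down, z forward; pixel columns grow to the right and rows downward; lengths in mm; the calibration is good to about 2 mm. A picture is of the moment at which its call begins. camera_model takes no time and is no camera call.
- job_done(): hands the job in; it is judged then, once.
The state is a dict: "clock": time; "joints": joint angles; "joint_velocities": joint speeds; "effort": joint torques, N m; "eef_pos": TCP position; "ee_rot": TCP orientation; "ft_force": force on the tool from outside, world axes, zero at the start; "wrist_torque": the same for the moment, N m; "gripper_width": finger opening in mm; "gripper_force": force on a finger pad.
Only numpy, scipy, OpenCV 4.12 (cv2) and the standard library are available. Lean on these libraries where they do the work, as an engineer would, in place of code of your own. Each camera call takes 0.05 s, during which the arm holds its last target. There are 200 camera calls.

## Working session

There is one attempt and no reset: what is moved stays moved. The work goes in short steps, Python scripts to look and compute and a tool call to move; the robot and the scene stay as the last step left them, time stands still between calls to the robot, and variables do not carry over. Pictures are saved under pics/ and viewed, at most 10 in all, crops included, and the job is handed in when it is done.

Besides the shell and the picture viewer there is one more tool, called after "Call:" by a JSON object that holds its "method" and its "body". send_rows: Moves the arm, as the interface text tells. Its arguments: {"type":"object","properties":{"commands":{"type":"array"},"squeeze":{"type":"number"}},"required":["commands"]}

```bash
mkdir -p pics; ls; python3 - <<'E'
from plant import status, optics
import cv2
for n in("scene","top"):
    cv2.imwrite(f"pics/{n}0.png",optics.read_camera(n)[:,:,::-1]); print(optics.camera_model(n))
s=status.get_state();print(s["eef_pos"],s["ee_rot"],s["clock"],s["ft_force"])
E
```

```text
pics
{'fx': 463.4183549079577, 'fy': 463.4183549079577, 'cx': 320.3884750719103, 'cy': 228.65561234549784, 'rvec': array([ 1.91449997, -0.71965071,  0.4454364 ]), 'tvec': array([-435.4605324 ,  217.8335063 ,  575.50562505])}
{'fx': 473.09804383032366, 'fy': 473.09804383032366, 'cx': 318.97285024741944, 'cy': 239.19211107121703, 'rvec': array([ 2.19207536, -2.16118961,  0.07275562]), 'tvec': array([ -4.20199394, 588.90656961, 950.12094149])}
[228.12303735 608.1092164  213.76886183] [-6.95393038e-05  1.78447960e-01  9.83949055e-01 -7.60645642e-04] 0.1 [-0.43158989  0.08935378 -0.69396343]
```

View pics/top0.png

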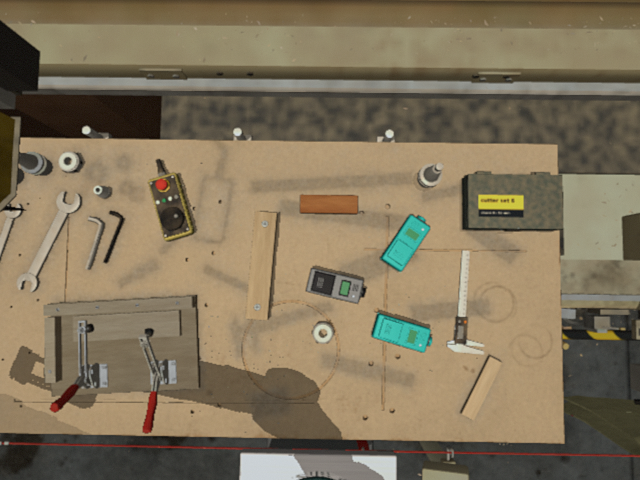

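View pics/scene0.png

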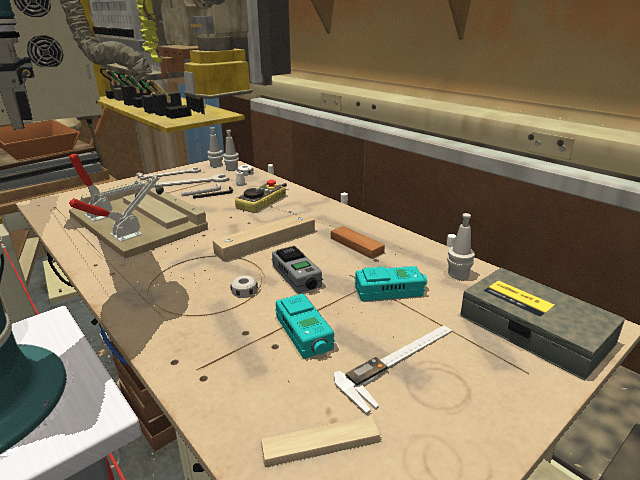

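The top view shows the grey remote at about (335,285), with its black cover to the left at about (322,280) and the button at (365,292). The batten is at (262,265), the nut at (323,331), the offcut at (329,204), and the turquoise decoys at (405,243) and (402,330). The scene view agrees. Next I'll measure the outlines.

```bash
cat > h.py <<'E'
import numpy as np, cv2
from plant import status, optics
def ray(n,uv,z):
    m=optics.camera_model(n);R=cv2.Rodrigues(np.array(m["rvec"]))[0];t=np.array(m["tvec"])
    d=R.T@np.array([(uv[0]-m["cx"])/m["fx"],(uv[1]-m["cy"])/m["fy"],1]);c=-R.T@t
    return c+d*(z-c[2])/d[2]
def proj(n,p):
    m=optics.camera_model(n);K=np.array([[m["fx"],0,m["cx"]],[0,m["fy"],m["cy"]],[0,0,1]])
    return cv2.projectPoints(np.float64(p).reshape(-1,1,3),np.array(m["rvec"]),np.array(m["tvec"]),K,None)[0][:,0]
E
python3 - <<'E'
from h import *
im=cv2.imread("pics/top0.png");hsv=cv2.cvtColor(im,cv2.COLOR_BGR2HSV)
x0,y0=225,190
c=im[190:370,225:445]; cv2.imwrite("pics/c1.png",cv2.resize(c,None,fx=3.3,fy=3.3,interpolation=cv2.INTER_CUBIC))
def rect(mask,box,z,name):
    m=np.zeros_like(mask);a,b,d,e=box;m[b:e,a:d]=mask[b:e,a:d]
    cs=cv2.findContours(m,cv2.RETR_EXTERNAL,cv2.CHAIN_APPROX_NONE)[0];k=max(cs,key=cv2.contourArea)
    r=cv2.minAreaRect(k.astype(np.float32));p=[ray("top",q,z)[:2].round(1) for q in cv2.boxPoints(r)]
    print(name,np.round(r[0],1),np.round(cv2.boxPoints(r),1).tolist(),p,[round(np.linalg.norm(p[i]-p[i-1]),1) for i in range(4)])
S,V,H=hsv[...,1],hsv[...,2],hsv[...,0]
grey=((S<60)).astype(np.uint8)*255
grey=cv2.morphologyEx(grey,cv2.MORPH_CLOSE,np.ones((5,5)))
rect(grey,(295,255,372,310),34,"remote")
rect(grey,(305,312,345,350),20,"nut")
print("hsv batten",hsv[240,265],hsv[290,258],"table",hsv[240,290],hsv[290,290],hsv[240,235],"remote",hsv[298,345],hsv[280,322])
for n in [265]:
  print([tuple(hsv[265,u]) for u in range(242,284,3)])
E
```

```text
remote [336.1 285.5] [[305.29998779296875, 291.0], [311.0, 266.8999938964844], [366.79998779296875, 280.1000061035156], [361.20001220703125, 304.1000061035156]] [array([483. ,  30.1]), array([531.5,  19.4]), array([506.7, -93.7]), array([458.4, -82.6])] [np.float64(115.4), np.float64(49.7), np.float64(115.8), np.float64(49.6)]
nut [322.5 332.4] [[307.8999938964844, 330.8999938964844], [324.20001220703125, 317.79998779296875], [337.1000061035156, 333.8999938964844], [320.79998779296875, 347.0]] [array([401.9,  24. ]), array([428.7,  -8.9]), array([396.8, -35.5]), array([370.1,  -2.7])] [np.float64(41.5), np.float64(42.4), np.float64(41.5), np.float64(42.3)]
hsv batten [ 17  97 176] [ 17 100 176] table [ 17  87 181] [ 18  86 175] [ 17  88 177] remote [ 19  19 148] [ 17  18 100]
[(np.uint8(18), np.uint8(87), np.uint8(185)), (np.uint8(17), np.uint8(87), np.uint8(182)), (np.uint8(17), np.uint8(86), np.uint8(183)), (np.uint8(18), np.uint8(97), np.uint8(181)), (np.uint8(18), np.uint8(94), np.uint8(185)), (np.uint8(18), np.uint8(95), np.uint8(179)), (np.uint8(17), np.uint8(97), np.uint8(177)), (np.uint8(18), np.uint8(94), np.uint8(181)), (np.uint8(18), np.uint8(97), np.uint8(177)), (np.uint8(17), np.uint8(96), np.uint8(183)), (np.uint8(18), np.uint8(100), np.uint8(94)), (np.uint8(17), np.uint8(88), np.uint8(127)), (np.uint8(18), np.uint8(92), np.uint8(183)), (np.uint8(17), np.uint8(89), np.uint8(181))]
```

View pics/c1.png

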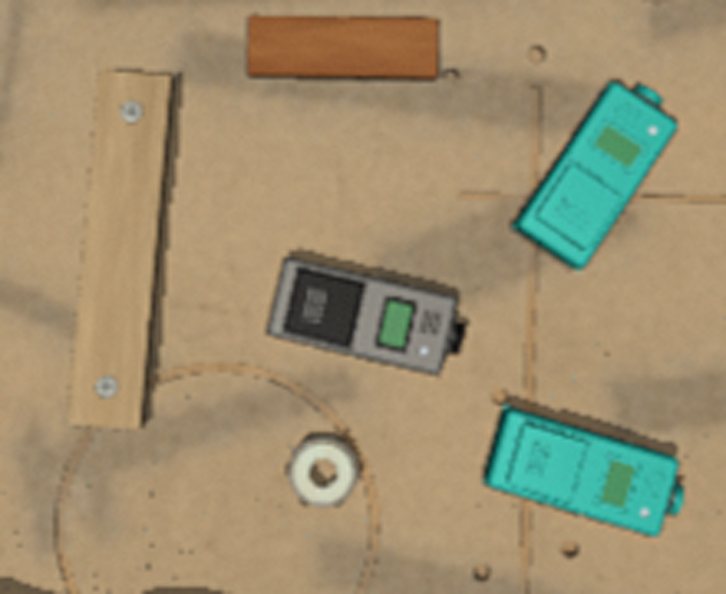

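The crop (3.3x, offset 225,190) shows the batten top's remote-side edge running from (172,73) to (140,427), with screws at (131,111) and (106,386). The remote's top corners are near (290,258), (268,334), (438,372) and (459,293). The cover centre is (324,307) and the button tip (463,336).

```bash
python3 - <<'E'
from h import *
f=lambda u,v:(225+u/3.3,190+v/3.3)
P=lambda u,v,z:ray("top",f(u,v),z)[:2]
s1,s2=P(131,111,32),P(106,386,32);e1,e2=P(172,73,30),P(140,427,30)
print("screws",s1,s2,np.linalg.norm(s1-s2),"edge",e1,e2,np.linalg.norm(e1-e2))
w=(s1-s2)/np.linalg.norm(s1-s2);ax=np.array([-w[1],w[0]]);print("batten x",ax,np.arctan2(ax[1],ax[0]), "from edge",np.arctan2(*( (e1-e2)[[1,0]]))+np.pi/2)
face=(s1+s2)/2-22.5*ax;print("face mid",face,(e1+e2)/2)
q=[P(290,258,34),P(268,334,34),P(438,372,34),P(459,293,34)]
print("corners",np.round(q,1));foot=(q[0]+q[1])/2;b=(q[2]+q[3])/2;d=foot-b;L=np.linalg.norm(d)
print("foot",foot,"len",L,"yaw",np.arctan2(d[1],d[0]),"ctr",(foot+b)/2)
cv=P(324,307,40);bt=P(464,336,18);print("cover",cv,"button",bt)
print("gap",(face-foot)@ax,"lateral",(foot-face)@w)
# scene check: cover & button projection
print("scene px", proj("scene",[[*cv,40],[*bt,18],[*s1,32],[*s2,32]]).round(1))
print("decoys",P(487,483,34),P(508,400,34),P(578,268,34),P(515,227,34))
from scipy.spatial.transform import Rotation as Ro
s=status.get_state();print(Ro.from_quat(s["ee_rot"],scalar_first=True).as_matrix().round(3))
im=cv2.imread("pics/scene0.png")[225:320,200:390];cv2.imwrite("pics/s1.png",cv2.resize(im,None,fx=4,fy=4,interpolation=cv2.INTER_CUBIC))
E
```

```text
screws [618.56703146 115.49572804] [449.34217142 126.8249453 ] 169.60366865238274 edge [642.88981809  90.77983588] [424.67282441 105.68004524] 218.72510730754797
batten x [0.06679819 0.99776651] 1.5039483660505226 from edge 1.5026205314038585
face mid [532.45164227  98.71059026] [533.78132125  98.22994056]
corners [[529.   15.5]
 [482.5  28.2]
 [461.  -75.7]
 [509.2 -88.2]]
foot [505.76603321  21.86155346] len 105.86051612914704 yaw 1.374250485578212 ctr [495.42966174 -30.04963651]
cover [499.51404575  -5.7669189 ] button [482.55530972 -92.82540619]
gap 78.45994527304639 lateral -21.492630749123816
scene px [[290.5 250.6]
 [314.3 283.3]
 [299.9 216.8]
 [229.3 238.4]]
decoys [ 394.7357826 -105.9445898] [ 444.76495235 -118.40898282] [ 525.47172323 -160.79259573] [ 550.00236964 -122.19462571]
[[-0.936  0.351 -0.   ]
 [ 0.351  0.936 -0.001]
 [-0.    -0.002 -1.   ]]
```

View pics/s1.png

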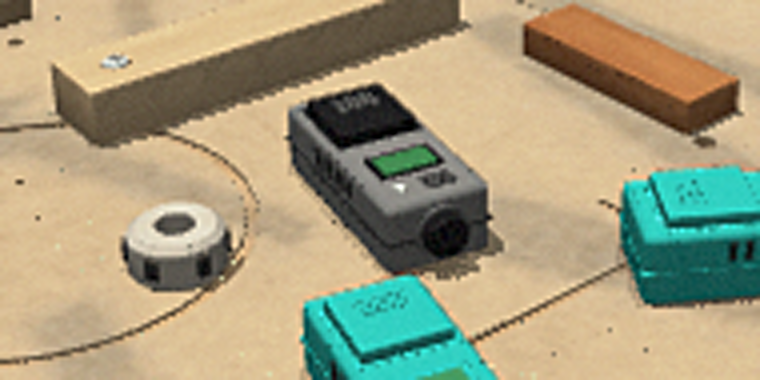

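Sizes check out: screw pitch 169.6 mm (170 expected), and the remote is about 50 mm wide. The remote's yaw is about 1.366, the batten's 1.503, and the gap 78 mm. I'll head for the cover with the fingers shut.

Call:
{"method": "send_rows", "body": {"commands": [[[0,0,0.07,-0.0235,-0.024,0.004,1],[0,0,0.14,-0.047,-0.048,0.008,1],[0,0,0.21,-0.0705,-0.072,0.012,1],[0,0,0.28,-0.094,-0.096,0.016,1],[0,0,0.35,-0.1175,-0.12,0.02,1],[0,0,0.42,-0.141,-0.144,0.024,1],[0,0,0.49,-0.1645,-0.168,0.028,1],[0,0,0.56,-0.188,-0.192,0.032,1],[0,0,0.63,-0.2115,-0.216,0.036,1],[0,0,0.7,-0.235,-0.24,0.04,1]]], "squeeze": 30}}

```text
clock: 0.93
eef_pos: [364.2, 299.7, 174.3]
ee_rot: [-0.0, 0.506, 0.862, -0.0]
ft_force: [0.9, 0.8, -0.1]
gripper_width: 27.3
gripper_force: 0.0
```

```bash
cat >> h.py <<'E'
from scipy.spatial.transform import Rotation as Ro
def to(x,y,z,yang):
    """shift (tool axes, mm) and turn to a TCP goal pointing down with tool y at world angle yang"""
    s=status.get_state();R=Ro.from_quat(s["ee_rot"],scalar_first=True)
    yy=np.array([np.cos(yang),np.sin(yang),0]);zz=np.array([0,0,-1.]);G=Ro.from_matrix(np.c_[np.cross(yy,zz),yy,zz])
    print("t",round(s["clock"],2),"tcp",np.round(s["eef_pos"],1),"F",np.round(s["ft_force"],1),"w",s["gripper_width"],"j",np.round(s["joints"],2))
    print("turn",(R.inv()*G).as_rotvec().round(4),"shift",R.inv().apply(np.array([x,y,z])-s["eef_pos"]).round(1))
    print("tool axes",R.as_matrix().round(3).tolist())
E
python3 -c "
from h import *
to(499.5,-6,70,-0.205)"
```

```text
t 0.93 tcp [364.2 299.7 174.3] F [ 0.9  0.8 -0.1] w 27.301299705048844 j [-0.96  0.22  0.22  2.08 -0.06  0.85 -0.19]
turn [-2.000e-04  1.000e-04  7.136e-01] shift [-332.9  -30.7  104.3]
tool axes [[-0.487, 0.873, -0.0], [0.873, 0.487, -0.0], [0.0, -0.0, -1.0]]
```

Call:
{"method": "send_rows", "body": {"commands": [[[0,0,0.071,-0.033,-0.003,0.009,1],[0,0,0.142,-0.067,-0.006,0.018,1],[0,0,0.214,-0.1,-0.009,0.028,1],[0,0,0.285,-0.133,-0.012,0.038,1],[0,0,0.357,-0.166,-0.015,0.048,1],[0,0,0.428,-0.2,-0.018,0.06,1],[0,0,0.5,-0.233,-0.021,0.07,1],[0,0,0.571,-0.266,-0.025,0.082,1],[0,0,0.642,-0.3,-0.028,0.094,1],[0,0,0.714,-0.333,-0.031,0.104,1]]]}}

```text
clock: 1.77
eef_pos: [500.1, -5.7, 69.7]
ee_rot: [-0.0, 0.776, 0.631, -0.0]
ft_force: [1.4, 0.5, -0.7]
gripper_width: 0.3
gripper_force: 0.0
```

Call:
{"method": "send_rows", "body": {"commands": [[[0,0,0,0,0,0,1],[0,0,0,0,0,0,1],[0,0,0,0,0,0,1]]]}}

```text
clock: 2.02
eef_pos: [499.6, -3.6, 70.3]
ee_rot: [-0.0, 0.775, 0.632, -0.0]
ft_force: [-0.7, 0.1, 0.7]
gripper_width: 0.7
gripper_force: 0.0
```

```bash
python3 -c "
from h import *
to(499.5,-6,40,-0.205)"
```

```text
t 2.02 tcp [499.6  -3.6  70.3] F [-0.7  0.1  0.7] w 0.722471484534283 j [-0.42  0.45  0.44  2.1  -0.31  0.66  0.03]
turn [-0.0011 -0.0001  0.0037] shift [-2.4  0.4 30.3]
tool axes [[0.2, 0.98, -0.001], [0.98, -0.2, 0.0], [0.0, -0.001, -1.0]]
```

Call:
{"method": "send_rows", "body": {"commands": [[[0,0,0,-0.002,0,0.012,1],[0,0,0,-0.002,0,0.022,1],[0,0,0,-0.002,0,0.028,1],[0,0,0,-0.002,0,0.031,1],[0,0,0,-0.002,0,0.033,1],[0,0,0,-0.002,0,0.035,1],[0,0,0,-0.002,0,0.036,1],[0,0,0,-0.002,0,0.036,1]]]}}

```text
clock: 2.68
eef_pos: [499.1, -4.9, 35.3]
ee_rot: [-0.001, 0.775, 0.633, 0.0]
ft_force: [-6.0, 3.3, 10.2]
gripper_width: 0.5
gripper_force: 5.4
```

Call:
{"method": "send_rows", "body": {"commands": [[[0,0,0,0,0,0.001,1],[0,0,0,0,0,0.0015,1],[0,0,0,0,0,0.0015,1]]]}}

```text
clock: 2.93
eef_pos: [499.2, -4.9, 35.2]
ee_rot: [-0.002, 0.775, 0.632, 0.0]
ft_force: [-8.3, 3.4, 27.5]
gripper_width: 0.2
gripper_force: 13.3
```

The cover has bottomed: the force jumped at z = 35. I'll lift, open partway, and re-measure the remote.

Call:
{"method": "send_rows", "body": {"commands": [[[0,0,0,0,0,-0.01,1],[0,0,0,0,0,-0.04,1],[0,0,0,-0.026,0,-0.065,0.24],[0,0,0,-0.026,0,-0.065,0.24],[0,0,0,-0.026,0,-0.065,0.24],[0,0,0,-0.026,0,-0.065,0.24],[0,0,0,-0.026,0,-0.065,0.24]]]}}

```text
clock: 3.52
eef_pos: [494.0, -30.8, 97.3]
ee_rot: [-0.0, 0.774, 0.633, -0.0]
ft_force: [-0.1, 0.5, -0.2]
gripper_width: 31.8
gripper_force: 0.0
```

```bash
python3 - <<'E'
from h import *
a=optics.read_camera("top")[:,:,::-1];b=optics.read_camera("scene")[:,:,::-1]
k=np.hstack([cv2.resize(a[190:370,225:445],(400,327)),cv2.resize(b[170:330,190:386],(400,327))]);cv2.imwrite("pics/d1.png",k)
to(497,-31,60,-0.205)
E
```

```text
t 3.62 tcp [494.  -30.9  97.1] F [-1.1  0.8  0.4] w 39.60916252076373 j [-0.4   0.4   0.48  2.09 -0.28  0.71  0.06]
turn [-0.0016  0.0005  0.0041] shift [ 0.6  3.  37.1]
tool axes [[0.2, 0.98, -0.002], [0.98, -0.2, -0.0], [-0.001, -0.002, -1.0]]
```

View pics/d1.png

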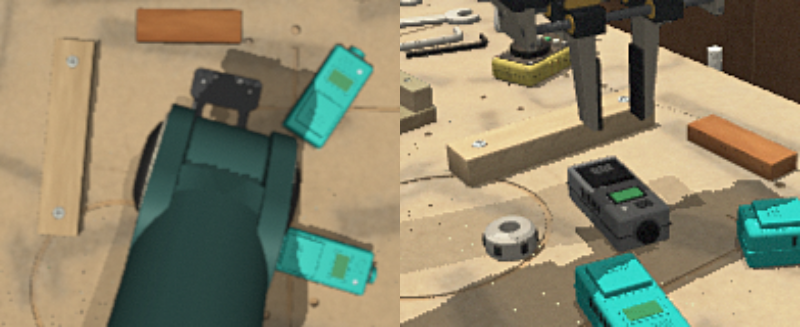

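Left panel: the arm hides the remote from the top camera. Right panel: the scene view shows the remote unmoved (button at scene pixel about (311,283), as before), the cover nearly flush, and the button out. I'll descend around its middle and grip.

Call:
{"method": "send_rows", "body": {"commands": [[[0,0,0,0,0.001,0,0.24],[0,0,0,0,0.001,0,0.24],[0,0,0,0,0.001,0.02,0.24],[0,0,0,0,0.001,0.045,0.24],[0,0,0,0,0.001,0.065,0.24],[0,0,0,0,0.001,0.08,0.24],[0,0,0,0,0.001,0.088,0.24],[0,0,0,0,0.001,0.091,0.24],[0,0,0,0,0.001,0.091,0.24]]]}}

```text
clock: 4.37
eef_pos: [495.3, -31.9, 6.6]
ee_rot: [-0.0, 0.775, 0.632, -0.0]
ft_force: [-0.1, 0.6, -0.3]
gripper_width: 69.8
gripper_force: 0.0
```

Call:
{"method": "send_rows", "body": {"commands": [[[0,0,0,0,0,0,0.4],[0,0,0,0,0,0,0.6],[0,0,0,0,0,0,0.6],[0,0,0,0,0,0,0.6],[0,0,0,0,0,0,0.6],[0,0,0,0,0,0,0.6]]], "squeeze": 15}}

```text
clock: 4.87
eef_pos: [494.9, -31.5, 7.7]
ee_rot: [-0.001, 0.775, 0.632, -0.0]
ft_force: [-2.7, 0.2, 7.5]
gripper_width: 50.3
gripper_force: 15.0
```

```bash
python3 -c "
from h import *
to(495,-31,6,-0.205)"
```

```text
t 4.87 tcp [494.9 -31.5   7.7] F [-2.7  0.2  7.5] w 50.34858538186286 j [-0.31  0.56  0.37  2.12 -0.4   0.53  0.16]
turn [-0.0011 -0.0007  0.003 ] shift [0.5 0.1 1.7]
tool axes [[0.201, 0.98, -0.001], [0.98, -0.201, 0.001], [0.001, -0.001, -1.0]]
```

Width 50.3 mm confirms alignment. Next I'll square up by 0.135 rad and slide 72 mm towards the batten.

Call:
{"method": "send_rows", "body": {"commands": [[[0,0,-0.02,0.007,-0.001,-0.001,0.6],[0,0,-0.04,0.016,-0.002,-0.001,0.6],[0,0,-0.06,0.025,-0.003,-0.001,0.6],[0,0,-0.08,0.035,-0.005,-0.001,0.6],[0,0,-0.1,0.045,-0.006,-0.001,0.6],[0,0,-0.12,0.054,-0.007,-0.001,0.6],[0,0,-0.135,0.062,-0.008,-0.001,0.6],[0,0,-0.135,0.068,-0.009,-0.001,0.6],[0,0,-0.135,0.0715,-0.0097,-0.001,0.6],[0,0,-0.135,0.0715,-0.0097,-0.001,0.6]]]}}

```text
clock: 5.7
eef_pos: [500.3, 41.2, 8.0]
ee_rot: [-0.0, 0.73, 0.683, 0.0]
ft_force: [1.3, -0.2, -3.5]
gripper_width: 50.4
gripper_force: 15.0
```

Call:
{"method": "send_rows", "body": {"commands": [[[0,0,0,0.001,0,0,0.6],[0,0,0,0.002,0,0,0.6],[0,0,0,0.003,0,0,0.6],[0,0,0,0.003,0,0,0.6]]]}}

```text
clock: 6.03
eef_pos: [500.6, 43.0, 8.1]
ee_rot: [0.0, 0.731, 0.683, 0.0]
ft_force: [1.0, -0.1, -3.8]
gripper_width: 49.8
gripper_force: 15.0
```

Call:
{"method": "send_rows", "body": {"commands": [[[0,0,0,0.001,0,0,0.6],[0,0,0,0.002,0,0,0.6],[0,0,0,0.003,0,0,0.6],[0,0,0,0.003,0,0,0.6]]]}}

```text
clock: 6.37
eef_pos: [500.7, 43.6, 8.2]
ee_rot: [0.001, 0.731, 0.682, -0.001]
ft_force: [-1.4, -7.4, -1.6]
gripper_width: 50.0
gripper_force: 15.0
```

```bash
python3 -c "
from h import *
to(500.6,47,7,1.503-np.pi/2)
cv2.imwrite('pics/e1.png',cv2.resize(optics.read_camera('scene')[150:310,190:390,::-1],None,fx=4,fy=4-.25,interpolation=cv2.INTER_CUBIC))"
```

```text
t 6.37 tcp [500.7  43.6   8.2] F [-1.4 -7.4 -1.6] w 49.990642015446205 j [-0.44  0.57  0.35  2.1  -0.37  0.53  0.11]
turn [ 0.0002  0.0026 -0.0008] shift [ 3.4 -0.3  1.2]
tool axes [[0.069, 0.998, 0.0], [0.998, -0.069, -0.003], [-0.003, 0.0, -1.0]]
```

View pics/e1.png

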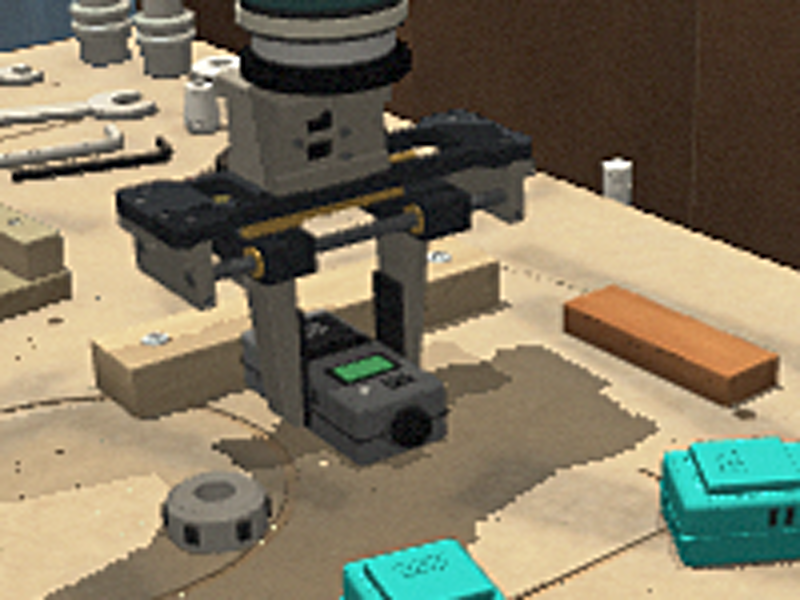

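The remote is gripped squarely with its foot on the batten and a 7 N contact force; the button is still out. I'll release, lift, and go behind the button.

Call:
{"method": "send_rows", "body": {"commands": [[[0,0,0,-0.003,0,0,0.24],[0,0,0,-0.003,0,0,0.24],[0,0,0,-0.003,0,0,0.24],[0,0,0,-0.003,0,0,0.24],[0,0,0,-0.003,0,-0.02,0.24],[0,0,0,-0.003,0,-0.055,0.24],[0,0,0,-0.025,0,-0.07,1],[0,0,0,-0.06,0,-0.07,1],[0,0,0,-0.095,0,-0.07,1],[0,0,0,-0.098,0,-0.07,1]]], "squeeze": 40}}

```text
clock: 7.25
eef_pos: [494.0, -57.6, 79.1]
ee_rot: [0.002, 0.733, 0.68, -0.0]
ft_force: [-0.6, -1.0, -0.6]
gripper_width: 45.3
gripper_force: 0.0
```

Call:
{"method": "send_rows", "body": {"commands": [[[0,0,0,0,0,0,1],[0,0,0,0,0,0,1],[0,0,0,0,0,0.02,1],[0,0,0,0,0,0.045,1],[0,0,0,0,0,0.06,1],[0,0,0,0,0,0.064,1],[0,0,0,0,0,0.064,1]]]}}

```text
clock: 7.83
eef_pos: [493.4, -50.0, 12.9]
ee_rot: [-0.001, 0.73, 0.684, -0.001]
ft_force: [-0.2, -0.5, -0.4]
gripper_width: 0.9
gripper_force: 0.0
```

```bash
python3 - <<'E'
from h import *
to(500.6-.067*70,45-70,12,1.503-np.pi/2)
a=optics.read_camera("top")[:,:,::-1];b=optics.read_camera("scene")[:,:,::-1]
k=np.hstack([cv2.resize(a[190:370,225:445],(400,327)),cv2.resize(b[200:320,240:387],(400,327))]);cv2.imwrite("pics/d2.png",k)
E
```

```text
t 7.83 tcp [493.4 -50.   12.9] F [-0.2 -0.5 -0.4] w 0.9024690792069135 j [-0.26  0.55  0.36  2.12 -0.38  0.54  0.31]
turn [-0.0028 -0.0003  0.0031] shift [25.1  0.9  1. ]
tool axes [[0.065, 0.998, -0.003], [0.998, -0.065, 0.0], [0.0, -0.003, -1.0]]
```

View pics/d2.png

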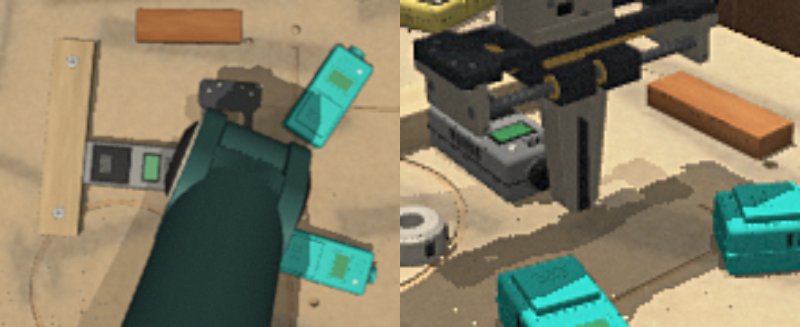

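The top view shows the remote square with its foot at the batten (crop about (88,163)). The scene view shows the shut fingers behind the button. I'll push forward.

Call:
{"method": "send_rows", "body": {"commands": [[[0,0,0,0.006,0.001,0,1],[0,0,0,0.011,0.001,0,1],[0,0,0,0.014,0.001,0,1],[0,0,0,0.0155,0.001,0,1],[0,0,0,0.017,0.001,0,1],[0,0,0,0.0185,0.001,0,1],[0,0,0,0.02,0.001,0,1],[0,0,0,0.0215,0.001,0,1],[0,0,0,0.0215,0.001,0,1]]]}}

```text
clock: 8.68
eef_pos: [496.6, -29.9, 14.1]
ee_rot: [-0.0, 0.73, 0.683, 0.0]
ft_force: [0.6, -0.1, -0.5]
gripper_width: 0.3
gripper_force: 0.0
```

Call:
{"method": "send_rows", "body": {"commands": [[[0,0,0,0.001,0,0,1],[0,0,0,0.002,0,0,1],[0,0,0,0.003,0,0,1],[0,0,0,0.003,0,0,1]]]}}

```text
clock: 9.02
eef_pos: [496.8, -27.7, 14.1]
ee_rot: [0.0, 0.731, 0.683, -0.0]
ft_force: [-0.8, -1.8, 0.1]
gripper_width: 0.4
gripper_force: 0.9
```

Contact is beginning.

Call:
{"method": "send_rows", "body": {"commands": [[[0,0,0,0.001,0,0,1],[0,0,0,0.002,0,0,1],[0,0,0,0.003,0,0,1],[0,0,0,0.003,0,0,1]]]}}

```text
clock: 9.35
eef_pos: [497.1, -26.4, 14.1]
ee_rot: [0.001, 0.731, 0.682, -0.001]
ft_force: [-0.1, -7.4, -0.3]
gripper_width: 0.2
gripper_force: 3.1
```

Call:
{"method": "send_rows", "body": {"commands": [[[0,0,0,0.001,0,0,1],[0,0,0,0.002,0,0,1],[0,0,0,0.002,0,0,1]]]}}

```text
clock: 9.6
eef_pos: [497.3, -24.5, 14.1]
ee_rot: [0.001, 0.731, 0.682, -0.001]
ft_force: [0.0, -5.7, 0.1]
gripper_width: 0.4
gripper_force: 3.2
```

Call:
{"method": "send_rows", "body": {"commands": [[[0,0,0,0.001,0,0,1],[0,0,0,0.002,0,0,1],[0,0,0,0.002,0,0,1]]]}}

```text
clock: 9.85
eef_pos: [497.4, -22.6, 14.1]
ee_rot: [0.001, 0.731, 0.682, -0.001]
ft_force: [0.1, -6.8, -0.5]
gripper_width: 0.2
gripper_force: 3.3
```

Call:
{"method": "send_rows", "body": {"commands": [[[0,0,0,0.001,0,0,1],[0,0,0,0.002,0,0,1],[0,0,0,0.003,0,0,1],[0,0,0,0.003,0,0,1],[0,0,0,0.003,0,0,1]]]}}

```text
clock: 10.27
eef_pos: [497.4, -22.4, 14.1]
ee_rot: [0.002, 0.732, 0.682, -0.002]
ft_force: [-0.5, -12.3, 0.5]
gripper_width: 0.6
gripper_force: 6.6
```

Call:
{"method": "send_rows", "body": {"commands": [[[0,0,0,0.001,0,0,1],[0,0,0,0.002,0,0,1],[0,0,0,0.003,0,0,1],[0,0,0,0.003,0,0,1]]]}}

```text
clock: 10.6
eef_pos: [497.4, -22.2, 14.2]
ee_rot: [0.003, 0.732, 0.681, -0.002]
ft_force: [-1.9, -20.1, 1.3]
gripper_width: 0.5
gripper_force: 10.0
```

Call:
{"method": "send_rows", "body": {"commands": [[[0,0,0,-0.005,0,0,1],[0,0,0,-0.02,0,0,1],[0,0,0,-0.04,0,-0.01,1],[0,0,0,-0.04,0,-0.05,1],[0,0,0,-0.04,0,-0.09,1],[0,0,0,-0.08,0,-0.12,1],[0,0,0,-0.12,0,-0.14,1],[0,0,0,-0.15,0,-0.15,1],[0,0,0,-0.15,0,-0.15,1],[0,0,0,-0.15,0,-0.15,1]]]}}

```text
clock: 11.43
eef_pos: [487.8, -166.0, 165.3]
ee_rot: [0.001, 0.732, 0.681, 0.001]
ft_force: [-0.3, 0.5, -0.3]
gripper_width: 0.5
gripper_force: 0.0
```

```bash
python3 - <<'E'
from h import *
a=optics.read_camera("top")[:,:,::-1];b=optics.read_camera("scene")[:,:,::-1]
k=np.hstack([cv2.resize(a[190:370,225:445],(400,327)),cv2.resize(b[200:320,240:387],(400,327))]);cv2.imwrite("pics/d3.png",k)
E
```

```text
(no output)
```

View pics/d3.png

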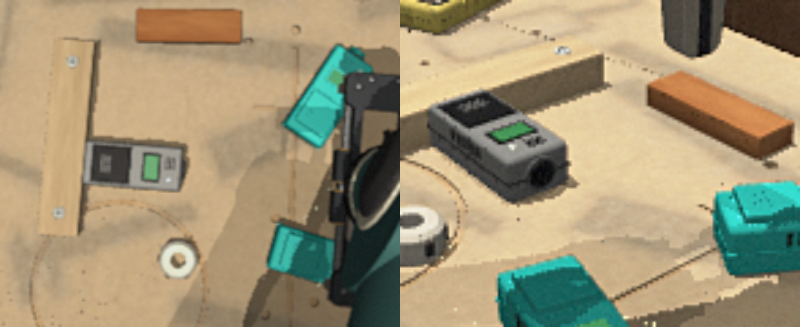

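The remote lies square against the batten, with its cover flush and button in. The nut, offcut and decoys have not moved, and the arm is clear.

```bash
python3 -c "
from plant import job_done
print(job_done())"
```

```text
the job is handed in; nothing more can be done
None
```

The job is handed in: I pressed the cover fully down, braced the remote squarely against the batten, and pushed the button in there. The other things near the remote looked unmoved in the last pictures, and no verdict came back.

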